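Dry-fit a half-lapped glazed-door frame on the pin board

ROBOT

A 6-joint arm with a two-finger parallel gripper is mounted at the origin on a cart in front of the work surface, level with it; the furniture and walls round the work are solid. World frame = base frame: x ahead of the robot, y to its left, z up, the work surface at z = 0. Lengths are in m, angles in rad, forces in N, time in s.
With the tool pointing down it reaches from about 0.375 to 0.9 m from the base axis. Payload 3.1 kg.
Tool frame: the origin (TCP) lies between the finger pads; the fingertips stand manip.finger_overhang ahead of it and the grasp point (between the pads) lies 5 mm behind it (manip.finger_overhang is the distance from the TCP to the fingertips, in m); z points along the fingers, y is the line along which they close (so a half turn about z gives the same grasp; the last joint's range is limited). The gripper opens to 85 mm and grips with 20 to 120 N. Pads are 22 mm wide; open, the fingers measure 114 mm over their backs; the gripper's body (76 mm by 85 mm) begins 54 mm behind the grasp point. The pads swing forward as they close: fully open they stand 13 mm farther back than shut.
Start: joints at [-1.462, 0.527, 1.433, -0, 1.181, -0.178], TCP at [0.177, -0.599, 0.245] pointing down, gripper open.
Joint ranges: [-3.08, 3.08], [-0.75, 2.2], [0.22, 2.44], [-1.43, 4.57], [0, 2.65], [-2.85, 2.85]. Speed limits (rad/s): [2.79, 2.79, 3.14, 3.14, 3.14, 3.14].

INTERFACE

Orientations are given as a unit quaternion [x, y, z, w].
In Python, from station import manip gives the robot as it stands.
- The arm moves only by the tool drive_tool, never from a script. Its argument "plan" is a list of rows, each a list of 7 numbers: the shift along the tool's x, y, z in m, then the turn, a rotation vector about the tool's x, y, z in degrees, then the opening, from -1 (shut) to 1 (fully open). In form: [[x, y, z, wx, wy, wz, gripper], ...]. A call has 1 to 10 rows; each row shifts and turns the commanded pose from where the row before left it, along the tool's axes as they then stand; what a row does not reach is not made up. A row lasts 1/10 s, in which the tool goes at most 50 mm and 8.59 degrees, less where a joint would pass 70% of its speed; a pose out of reach is approached as far as the arm can. A call is refused whole if a number of a shift passes 0.05 or a number of a turn 8.59, either way. A call with a gripper value outside its range is refused whole. The fingers move at their own pace and stop on an object; "newtons" is the grip in N (left out, the last holds). Time passes only in rows, so rows that do not move let the fingers close. It gives the time, the measured TCP pose, the force, the opening and the grip force at its end, in the units of the state.
- manip.sense(): the state, without advancing time (a new reading comes with each control period).
- manip.snapshot(name): name is "side" or "top"; returns a dict with "image" (400x640x3 uint8, red, green, blue), "z_map" (400x640 float32, m along the optical axis (not along the pixel's ray), 0 where there is no reading), "fov_y" (degrees; the focal length in pixels is half the picture's height over the tangent of half this angle, whatever the lens; pixels are square), "cx", "cy" (the principal point, pixels), "extrinsics" (4x4, takes a point from camera to world coordinates). Camera axes: x right, y up, looking along -z (the intrinsics and any distortion apply to the point x, -y, -z); pixel columns grow to the right and rows downward; lengths in m; the calibration is good to about 2 mm. A picture is of the moment at which its call begins.
- manip.sign_off(): hands the job in; it is judged then, once.
The state is a dict: "t": time; "q": joint angles; "qd": joint speeds; "tau": joint torques, N m; "tcp_pos": TCP position; "tool_rot": TCP orientation; "force": force on the tool from outside, world axes, zero at the start; "ft_torque": the same for the moment, N m; "finger_gap": opening from 0.0 (shut) to 1.0 (fully open); "gripper_force": force on a finger pad.
Only numpy, scipy, OpenCV 4.12 (cv2) and the standard library are available. Lean on these libraries where they do the work, as an engineer would, in place of code of your own. Each camera call takes 0.05 s, during which the arm holds its last target. There are 200 camera calls.

TASK

Dry-fit the little door frame on the plywood pin board: lay the two stiles flat between their dowel pins, one at the left and one at the right, lap notches up and both wide notches at the end nearest the robot; then lay the wide bottom rail into the wide notches and the narrow top rail into the narrow ones, the bottom rail's stopped housing opening towards the top rail; and finally drop the plain muntin between the rails, its ends in their middle housings. All five pieces must end fully home, flat on the board with their tops flush, and let go; leave the block plane, the roll of tape and the folding rule where they lie.

Things in the scene. Friction and masses are not known exactly. Their poses are not given: they have to be found in the camera images.
- pin_board: Fixed board of dark film-faced ply 290 (x) x 250 (y) x 18 mm, turned at most 0.25 rad; origin: centre of underside, x away from the robot. Dowel pins 10 high make two berths for the stiles (1.5 play). In the finished frame all pieces have the board's yaw and rest on its top (origin z = 18); origins at (x, y): stiles (0, 88) and (0, -88), bottom rail (-75, 0), top rail (82, 0), muntin (8, 0).
- stile_a: Pale wood bar 250 (x) x 36 (y) x 28 mm, same as stile_b; either may go left or right. Origin: centre of underside. Two notches across its top, 14.5 deep: wide from x = -104.5 to -45.5, narrow from x = 61.5 to 102.5. Grip across y near the origin, pads 12 or more above its underside (pins are 10 high). Starts flat, notches up, x away from the robot within 0.22 rad. 0.14 kg.
- stile_b: Second stile, identical to stile_a in sizes, axes and start.
- bottom_rail: Wide rail 208 (y) x 54 (x) x 28 mm. Origin: centre of underside. Ends (|y| over 68) are laps, only z = 14 to 28, that lie in the wide notches (2 mm play). Housing in the middle of its top, 35 wide (y), 9 deep, open at +x, stopped at x = -11. Grip across x at the middle, pads below z = 19, tips 5 over its underside. Starts flat, housing up, yaw pi/2 within 0.22. 0.16 kg.
- top_rail: Narrow rail 208 (y) x 36 (x) x 28 mm. Origin: centre of underside. Ends (|y| over 68) are laps, only z = 14 to 28, that lie in the narrow notches (2 mm play). Housing in the middle of its top, 35 wide, 9 deep, right across: same both ways round. Grip across x at the middle, pads below z = 19, tips 5 over its underside. Starts flat, housing up, yaw -pi/2 within 0.22. 0.11 kg.
- muntin: Plain-topped bar 178 (x) x 30 (y) x 28 mm, the shortest and narrowest, same both ways round. Origin: centre of underside. Ends (|x| over 53) are laps, only the upper 8.5 mm, that lie in the rails' 35 wide housings; its body drops between the rails (2.5 to 3 mm play). Grip across y at the middle. Starts flat, laps underneath, x away from the robot within 0.22 rad. 0.07 kg.
- block_plane: Bystander: block plane with green sides, 50 x 160 x 55 mm, behind the work at the right. Origin: centre of underside.
- masking_tape: Bystander: roll of masking tape lying flat, 111 mm across, 25 high, behind the work at the left. Origin: centre of underside.
- folding_rule: Bystander: closed yellow folding rule, 17 x 239 x 18 mm, lying across behind the board. Origin: centre of underside.

How it is judged:
By the outcome, as a careful person would: the job done as asked, in the order asked, and still so for the second after the job is handed in, with the robot touching nothing.
It also fails if it takes over 112 s, if anything falls off the work surface, if the arm or the gripper's body presses on something with over 40 N, if the wrist force passes 120 N, or if a joint passes its speed limit or range.

## Working session

There is one attempt and no reset: what is moved stays moved. The work goes in short steps, Python scripts to look and compute and a tool call to move; the robot and the scene stay as the last step left them, time stands still between calls to the robot, and variables do not carry over. Pictures are saved under pics/ and viewed, at most 14 in all, crops included, and the job is handed in when it is done.

Besides the shell and the picture viewer there is one more tool, called as a command line: name --pt "numbers of a row" for each row, then --argument value for the rest. drive_tool: Moves the arm, as the interface text tells. Its arguments: {"type":"object","properties":{"plan":{"type":"array"},"newtons":{"type":"number"}},"required":["plan"]}

```bash
ls; mkdir -p pics
python3 - <<'E'
from station import manip
import cv2,numpy as np
for n in("top","side"):
    s=manip.snapshot(n); np.savez(f"pics/{n}0.npz",**{k:s[k] for k in s})
    cv2.imwrite(f"pics/{n}0.png",s["image"][:,:,::-1])
    print(n,s["fov_y"],s["cx"],s["cy"],np.round(s["extrinsics"],4).tolist(),[k for k in s],(s["z_map"]>0).mean())
print(manip.finger_overhang,manip.sense())
E
```

```text
pics
top 50.977696335460635 330.0165932397081 200.18304454119797 [[-0.0201, 0.9826, -0.1847, 0.4061], [-0.9998, -0.0199, 0.0027, -0.0066], [-0.0011, 0.1848, 0.9828, 1.2953], [0.0, 0.0, 0.0, 1.0]] ['image', 'z_map', 'fov_y', 'cx', 'cy', 'extrinsics'] 0.99624609375
side 54.22481255322407 319.6148199651362 194.25435627391465 [[-0.9836, 0.1182, -0.1366, 0.4922], [-0.1805, -0.6206, 0.7631, 0.8827], [0.0054, 0.7752, 0.6317, 0.7785], [0.0, 0.0, 0.0, 1.0]] ['image', 'z_map', 'fov_y', 'cx', 'cy', 'extrinsics'] 0.9376875
0.014 {'t': 0.1, 'q': array([-1.46147861e+00,  5.28397651e-01,  1.43378239e+00,  1.39998491e-05,
        1.18139244e+00, -1.78510903e-01]), 'qd': array([-0.00067018, -0.00321214, -0.00247542, -0.00122441, -0.00048315,
       -0.00052934]), 'tau': array([ 1.56516599e-04, -4.43303776e+01, -1.78586161e+01, -2.25066815e-04,
        3.91069523e-03,  7.96923786e-06]), 'tcp_pos': array([ 0.17737605, -0.59865737,  0.24441381]), 'tool_rot': array([ 9.89662094e-01,  1.43415342e-01,  4.07101721e-05, -9.89097152e-04]), 'force': array([ 0.92884966, -0.36268995,  0.25441219]), 'ft_torque': array([ 0.02605545, -0.00155821, -0.03606933]), 'gripper_force': 0.0, 'finger_gap': 1.0016982872464548}
```

View pics/top0.png

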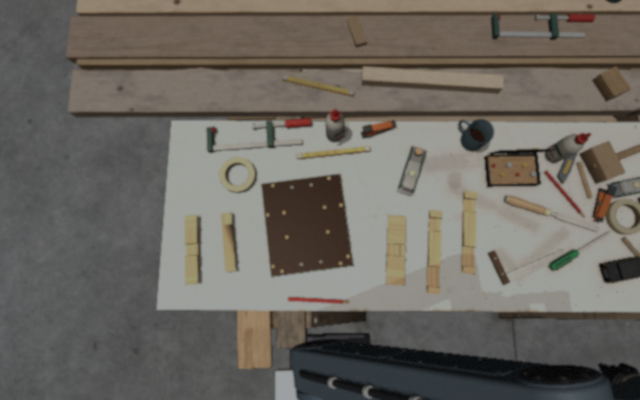

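View pics/side0.png

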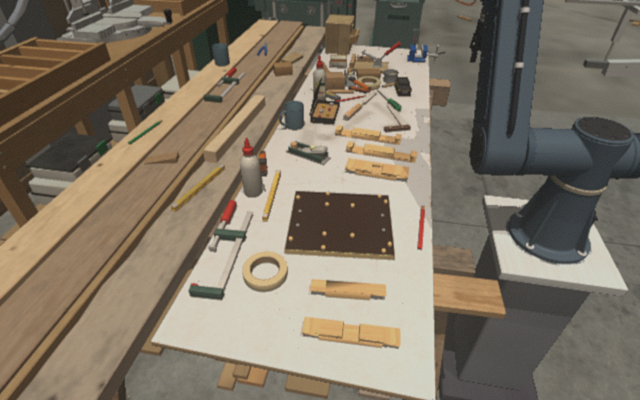

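The top view shows the board at about (307,225). At the left are the top rail (192,248) and muntin (228,242). At the right are the bottom rail (397,250) and the stiles (434,250) and (469,232). The tape, rule and plane lie behind; the side view agrees.

```bash
cat > h.py <<'E'
import numpy as np,cv2
def K(s):
    f=200/np.tan(np.radians(s["fov_y"]/2)); return f,float(s["cx"]),float(s["cy"])
def world(s,u,v,z):   # pixel ray cut with plane z
    f,cx,cy=K(s);E=s["extrinsics"]
    d=E[:3,:3]@np.array([(np.asarray(u)-cx)/f,-(np.asarray(v)-cy)/f,-np.ones_like(np.asarray(u,float))])
    o=E[:3,3]; t=(z-o[2])/d[2]; return np.stack([o[0]+t*d[0],o[1]+t*d[1]],-1)
def proj(s,P):
    f,cx,cy=K(s);E=s["extrinsics"]; c=(np.atleast_2d(P)-E[:3,3])@E[:3,:3]
    return np.stack([cx+f*c[:,0]/-c[:,2],cy-f*c[:,1]/-c[:,2]],-1)
def cloud(s):
    f,cx,cy=K(s);E=s["extrinsics"];z=s["z_map"];v,u=np.mgrid[:z.shape[0],:z.shape[1]]
    c=np.stack([(u-cx)/f*z,-(v-cy)/f*z,-z],-1); return c@E[:3,:3].T+E[:3,3]
E
python3 - <<'E'
from h import *
t=dict(np.load("pics/top0.npz"));s=dict(np.load("pics/side0.npz"))
A=cv2.resize(t["image"][165:300,175:365],None,fx=4.2,fy=4.2,interpolation=cv2.INTER_CUBIC)
B=cv2.resize(t["image"][165:300,375:490],None,fx=4.4,fy=4.4,interpolation=cv2.INTER_CUBIC)
for n,i in(("A",A),("B",B)): cv2.imwrite(f"pics/{n}.png",np.clip(i*1.4,0,255).astype(np.uint8)[:,:,::-1])
for s_ in(t,s):
    P=cloud(s_)
    for (u,v) in([(192,248),(229,242),(307,225),(397,230),(434,275),(469,232),(280,290)] if s_ is t else[(340,225),(350,330),(330,285),(380,168),(410,210)]):
        w=P[v-1:v+2,u-1:u+2].reshape(-1,3);print(u,v,w[4].round(4),w[:,2].round(4))
E
```

```text
192 248 [0.5068 0.4103 0.0219] [0.0186 0.0241 0.0194 0.017  0.0219 0.0189 0.0153 0.0208 0.0203]
229 242 [0.5222 0.2977 0.0266] [0.0296 0.0298 0.0301 0.033  0.0266 0.0265 0.0284 0.0297 0.027 ]
307 225 [0.5712 0.0624 0.0107] [0.0176 0.0148 0.02   0.0162 0.0107 0.0208 0.0185 0.0168 0.021 ]
397 230 [ 0.5486 -0.2118  0.0247] [0.0281 0.027  0.0258 0.0271 0.0247 0.0253 0.0253 0.0322 0.0306]
434 275 [ 0.4118 -0.3184  0.0125] [0.0139 0.0127 0.015  0.0173 0.0125 0.0138 0.0141 0.0163 0.0133]
469 232 [ 0.5378 -0.4291  0.0277] [0.0262 0.0308 0.0241 0.0256 0.0277 0.0293 0.0242 0.0266 0.0269]
280 290 [0.3767 0.1463 0.0016] [ 0.0002  0.0027  0.0058 -0.0003  0.0016 -0.0019  0.002   0.0016 -0.0028]
340 225 [0.5758 0.0858 0.016 ] [0.0162 0.0145 0.0168 0.0145 0.016  0.019  0.0194 0.0157 0.0167]
350 330 [0.5082 0.4085 0.0178] [0.0181 0.0161 0.0161 0.0176 0.0178 0.0187 0.0194 0.0178 0.0192]
330 285 [0.5689 0.3055 0.0273] [0.0278 0.0283 0.0293 0.7785 0.0273 0.0262 0.0278 0.0259 0.0286]
380 168 [ 0.4823 -0.2111  0.0183] [0.0156 0.0194 0.0212 0.0179 0.0183 0.0169 0.0174 0.0155 0.0152]
410 210 [ 0.3793 -0.0364 -0.0014] [-0.0017 -0.0052  0.0003 -0.0005 -0.0014 -0.0014 -0.0001 -0.0029 -0.0024]
```

View pics/A.png

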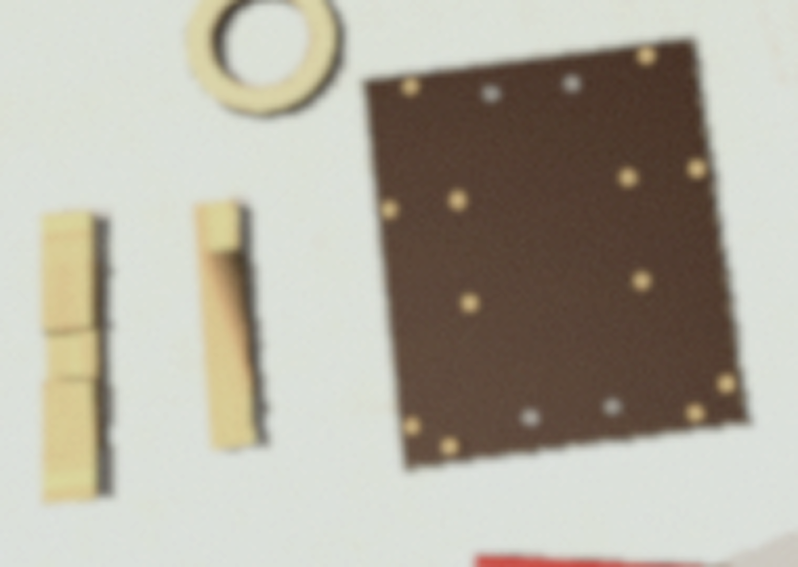

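View pics/B.png

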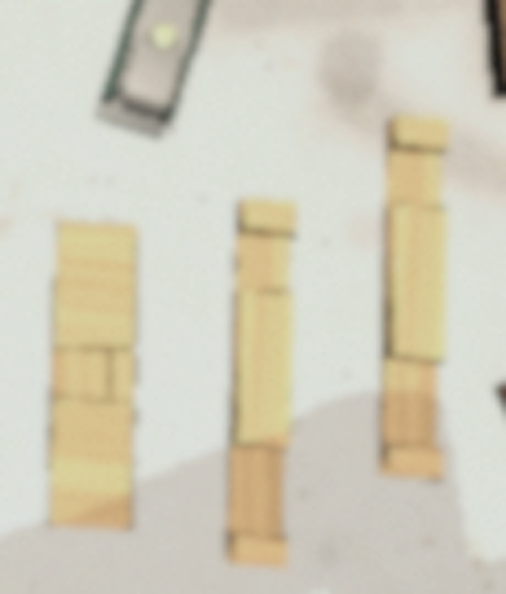

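The crops show each stile's wide notch at the near end and the bottom rail's stop at its right, so its opening faces +y. The board is turned slightly left, its corners in crop A at (365,80), (693,40), (747,423), (405,468). Next I fit model silhouettes to both views.

```bash
cat > fit.py <<'E'
from h import *
from scipy.optimize import minimize
def B(x0,x1,y0,y1,z0,z1): return np.array([[x,y,z] for x in(x0,x1) for y in(y0,y1) for z in(z0,z1)])/1e3
M=dict(stile=[B(-125,125,-18,18,0,13.5),B(-125,-104.5,-18,18,0,28),B(-45.5,61.5,-18,18,0,28),B(102.5,125,-18,18,0,28)],
 bottom=[B(-27,27,-68,68,0,19),B(-27,27,-104,-17.5,14,28),B(-27,27,17.5,104,14,28),B(-27,-11,-18,18,14,28),B(-27,27,-68,-17.5,0,28),B(-27,27,17.5,68,0,28)],
 top=[B(-18,18,-68,68,0,19),B(-18,18,-104,-17.5,14,28),B(-18,18,17.5,104,14,28),B(-18,18,-68,-17.5,0,28),B(-18,18,17.5,68,0,28)],
 muntin=[B(-53,53,-15,15,0,28),B(-89,89,-15,15,19.5,28)],
 board=[B(-145,145,-125,125,0,18)])
U=6
def place(b,p):
    c,s=np.cos(p[2]),np.sin(p[2]); z=p[3] if len(p)>3 else 0
    return b@np.array([[c,s,0],[-s,c,0],[0,0,1]])+[p[0],p[1],z]
def sil(s,name,p,box):
    m=np.zeros(((box[3]-box[1])*U,(box[2]-box[0])*U),np.float32)
    for b in M[name]:
        q=((proj(s,place(b,p))+.5-box[:2])*U-.5)
        cv2.fillConvexPoly(m,np.round(cv2.convexHull(q.astype(np.float32))*256).astype(np.int32),1.,cv2.LINE_8,8)
    return m
def fg(s,name,box):
    i=s["image"][box[1]:box[3],box[0]:box[2]].astype(np.float32)
    i=cv2.resize(i,None,fx=U,fy=U,interpolation=cv2.INTER_CUBIC)
    if name=="board": r=i.mean(2); return (r<(np.percentile(r,20)+np.percentile(r,92))/2).astype(np.float32)
    r=(i[:,:,0]-i[:,:,2])/np.maximum(i.max(2),20); return (r>.2).astype(np.float32)
def fit(views,name,p0,useZ=False,pad=7,z=0.):
    p0=np.array(list(p0)[:3]+[z]); obs=[]
    for s in views:
        q=np.vstack([proj(s,place(b,p0)) for b in M[name]])
        box=np.r_[q.min(0)-pad,q.max(0)+pad].astype(int); box=np.clip(box,0,[640,400,640,400])
        f=fg(s,name,box); o=sil(s,name,p0,box); n,l=cv2.connectedComponents((f>0).astype(np.uint8))
        f=(l==1+np.argmax([o[l==k].sum() for k in range(1,n)])).astype(np.float32)
        cnt,_=cv2.findContours(f.astype(np.uint8),cv2.RETR_EXTERNAL,cv2.CHAIN_APPROX_NONE)
        cv2.drawContours(f,cnt,-1,1.,-1)
        obs.append((s,box,cv2.GaussianBlur(f,(0,0),4)))
    n=4 if useZ else 3; sc=np.array([.004,.004,.03,.004])[:n]
    def cost(d):
        p=p0.copy();p[:n]+=d*sc
        return sum(((cv2.GaussianBlur(sil(s,name,p,b),(0,0),4)-f)**2).sum()/U**2 for s,b,f in obs)
    best=np.zeros(n)
    for _ in range(3): r=minimize(cost,best,method="Nelder-Mead",options=dict(initial_simplex=np.vstack([best]+[best+np.eye(n)[k] for k in range(n)]),xatol=.005,fatol=.01)); best=r.x
    p=p0.copy();p[:n]+=best*sc; return p.round(4),round(r.fun,1)
E
python3 - <<'E'
from fit import *
t=dict(np.load("pics/top0.npz"));s=dict(np.load("pics/side0.npz"))
h=np.pi/2
G=dict(board=[("board",(.58,.06,.09))],top=[("top",(.507,.41,-h))],muntin=[("muntin",(.53,.295,.03))],bottom=[("bottom",(.50,-.215,h))],sa=[("stile",(.5,-.325,-.02))],sb=[("stile",(.545,-.43,0))])
for k,[(n,p)] in G.items():
    print(k,"T",*fit([t],n,p),"S",*fit([s],n,p),"TS",*fit([t,s],n,p,True))
E
```

```text
board T [0.5751 0.0644 0.1121 0.    ] 51.6 S [0.5784 0.0642 0.1122 0.    ] 67.7 TS [ 0.5768  0.0637  0.1118 -0.002 ] 134.6
top T [ 0.5033  0.4121 -1.5216  0.    ] 19.1 S [ 0.5068  0.4121 -1.5269  0.    ] 8.2 TS [ 5.0600e-01  4.1220e-01 -1.5266e+00  2.0000e-04] 33.3
muntin T [0.5238 0.301  0.1017 0.    ] 11.7 S [0.5273 0.3014 0.1001 0.    ] 13.0 TS [ 5.264e-01  3.012e-01  1.013e-01 -3.000e-04] 31.0
bottom T [ 0.4894 -0.206   1.5011  0.    ] 17.4 S [ 0.4926 -0.2063  1.4983  0.    ] 6.0 TS [ 4.9050e-01 -2.0620e-01  1.5002e+00 -1.0000e-04] 30.0
sa T [ 0.4821 -0.3223 -0.0925  0.    ] 29.8 S [ 0.4858 -0.3234 -0.0982  0.    ] 2.3 TS [ 0.484  -0.3223 -0.093   0.0005] 39.4
sb T [ 0.5403 -0.4326 -0.0996  0.    ] 29.7 S [ 0.5432 -0.4335 -0.1084  0.    ] 1.8 TS [ 5.413e-01 -4.325e-01 -9.970e-02  3.000e-04] 37.0
```

Both views agree: heights are right to within 2 mm, and their x values differ by about 3 mm, which largely cancels between pick and place. I'll write a planning helper and go for the first stile.

```bash
cat > go.py <<'E'
import sys,numpy as np
from station import manip
from scipy.spatial.transform import Rotation as R
# usage: go.py x y z phi [n]  -> identical rows (tool axes) reaching the target; phi = yaw of tool x
x,y,z,ph=map(float,sys.argv[1:5]); s=manip.sense(); r=R.from_quat(s["tool_rot"])
T=R.from_euler("z",ph)*R.from_euler("x",np.pi); rv=(r.inv()*T).as_rotvec(degrees=True)
D=np.array([x,y,z])-s["tcp_pos"]
n=int(sys.argv[5]) if len(sys.argv)>5 else int(max(np.ceil(abs(rv).max()/8.5),np.ceil(abs(D).max()/.045),1))
st=R.from_rotvec(rv/n,degrees=True); S=np.zeros((3,3)); c=r
for k in range(n): S+=c.as_matrix(); c=c*st
d=np.linalg.solve(S,D) if n>1 else r.inv().apply(D)
print("t",round(s["t"],2),"tcp",s["tcp_pos"].round(4),"phi",round(np.arctan2(*r.as_matrix()[[1,0],0]),4),"F",s["force"].round(1),"gap",round(s["finger_gap"],3))
print("n",n,"row",(d).round(4).tolist(),rv.round(2)/n)
E
python3 go.py .484 -.3225 .10 -.094
```

```text
t 0.1 tcp [ 0.1774 -0.5987  0.2444] phi 0.2878 F [ 0.9 -0.4  0.3] gap 1.002
n 7 row [0.0486, -0.0339, 0.0207] [-0.01571429  0.          3.12571429]
```

drive_tool --pt "0.034 -0.0237 0.0145 0 0 2.19 1" --pt "0.034 -0.0237 0.0145 0 0 2.19 1" --pt "0.034 -0.0237 0.0145 0 0 2.19 1" --pt "0.034 -0.0237 0.0145 0 0 2.19 1" --pt "0.034 -0.0237 0.0145 0 0 2.19 1" --pt "0.034 -0.0237 0.0145 0 0 2.19 1" --pt "0.034 -0.0237 0.0145 0 0 2.19 1" --pt "0.034 -0.0237 0.0145 0 0 2.19 1" --pt "0.034 -0.0237 0.0145 0 0 2.19 1" --pt "0.034 -0.0237 0.0145 0 0 2.19 1" --newtons 40

```text
t: 1.1
tcp_pos: [0.4868, -0.3247, 0.0994]
tool_rot: [0.999, -0.048, -0.0, -0.0]
force: [0.9, -0.7, -0.5]
finger_gap: 1.003
gripper_force: 0.0
```

```bash
python3 go.py .484 -.3225 .026 -.094 4
```

```text
t 1.1 tcp [ 0.4868 -0.3247  0.0994] phi -0.0959 F [ 0.9 -0.7 -0.5] gap 1.003
n 4 row [-0.0007, -0.0005, 0.0183] [-0.01    0.0125 -0.0275]
```

drive_tool --pt "-0.0007 -0.0005 0.018 0 0 0 1" --pt "-0.0007 -0.0005 0.018 0 0 0 1" --pt "-0.0007 -0.0005 0.018 0 0 0 1" --pt "-0.0007 -0.0005 0.014 0 0 0 1" --pt "0 0 0.005 0 0 0 1" --pt "0 0 0 0 0 0 1"

```text
t: 1.7
tcp_pos: [0.4829, -0.3238, 0.0265]
tool_rot: [0.999, -0.047, -0.001, -0.001]
force: [-0.6, -0.1, 0.5]
finger_gap: 0.999
gripper_force: 0.0
```

```bash
python3 go.py .484 -.3225 .026 -.094 1
```

```text
t 1.7 tcp [ 0.4829 -0.3238  0.0265] phi -0.0947 F [-0.6 -0.1  0.5] gap 0.999
n 1 row [0.001, -0.0014, 0.0005] [-0.06  0.07 -0.04]
```

drive_tool --pt "0.001 -0.0014 0.0005 0 0 0 1" --pt "0 0 0 0 0 0 -1" --pt "0 0 0 0 0 0 -1" --pt "0 0 0 0 0 0 -1" --pt "0 0 0 0 0 0 -1" --pt "0 0 0 0 0 0 -1" --pt "0 0 0 0 0 0 -1" --newtons 40

```text
t: 2.4
tcp_pos: [0.4847, -0.3229, 0.0275]
tool_rot: [0.999, -0.047, 0.0, 0.0]
force: [0.2, 0.7, 5.7]
finger_gap: 0.407
gripper_force: 42.0
```

```bash
python3 go.py .567 .1515 .1 .112 10
python3 - <<'E'
from fit import *
from station import manip
s=manip.snapshot("side");cv2.imwrite("pics/g1.png",cv2.resize(s["image"][120:200,310:430],None,fx=5,fy=5)[:,:,::-1])
E
```

```text
t 2.4 tcp [ 0.4847 -0.3229  0.0275] phi -0.0944 F [0.2 0.7 5.7] gap 0.407
n 10 row [0.0082, -0.0475, -0.0073] [ 0.004 -0.004 -1.183]
```

View pics/g1.png

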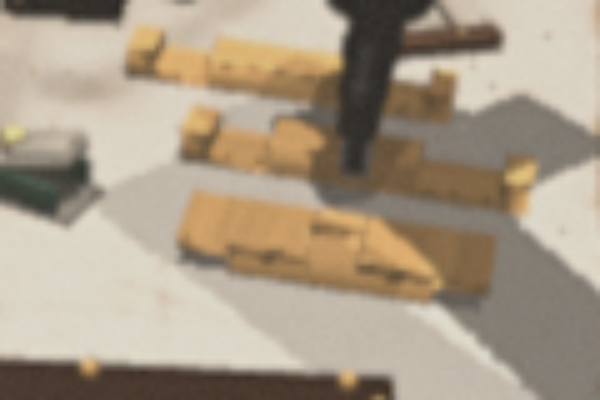

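The fingers hold the stile at mid-height of its side (355,170), clear of the neighbours. TCP y agrees with the camera within 1 mm. I lift and carry it.

drive_tool --pt "0 0 -0.02 0 0 0 -1" --pt "0 0 -0.03 0 0 0 -1" --pt "0 0 -0.03 0 0 0 -1" --pt "0 -0.02 -0.01 0 0 0 -1" --pt "0.006 -0.04 0 0 0 -1.3 -1" --pt "0.008 -0.04 0 0 0 -1.3 -1" --pt "0.008 -0.04 0 0 0 -1.3 -1" --pt "0.008 -0.04 0 0 0 -1.3 -1" --pt "0.008 -0.04 0 0 0 -1.3 -1" --pt "0.008 -0.04 0 0 0 -1.3 -1"

```text
t: 3.45
tcp_pos: [0.5401, -0.0617, 0.1158]
tool_rot: [1.0, 0.021, -0.001, -0.001]
force: [0.5, -0.0, -1.9]
finger_gap: 0.41
gripper_force: 41.2
```

```bash
python3 go.py .567 .1515 .1 .112 7
```

```text
t 3.45 tcp [ 0.5401 -0.0617  0.1158] phi 0.043 F [ 0.5 -0.  -1.9] gap 0.41
n 7 row [0.006, -0.0301, 0.0023] [-0.01        0.02       -0.56428571]
```

drive_tool --pt "0.006 -0.03 0.0023 0 0 -0.56 -1" --pt "0.006 -0.03 0.0023 0 0 -0.56 -1" --pt "0.006 -0.03 0.0023 0 0 -0.56 -1" --pt "0.006 -0.03 0.0023 0 0 -0.56 -1" --pt "0.006 -0.03 0.0023 0 0 -0.56 -1" --pt "0.006 -0.03 0.0023 0 0 -0.56 -1" --pt "0.006 -0.03 0.0023 0 0 -0.56 -1" --pt "0 0 0 0 0 0 -1" --pt "0 0 0 0 0 0 -1"

```text
t: 4.35
tcp_pos: [0.5664, 0.149, 0.0996]
tool_rot: [0.998, 0.056, -0.001, 0.0]
force: [0.6, -0.6, -1.9]
finger_gap: 0.41
gripper_force: 41.2
```

```bash
python3 go.py .567 .1515 .07 .112 2
```

```text
t 4.35 tcp [0.5664 0.149  0.0996] phi 0.1126 F [ 0.6 -0.6 -1.9] gap 0.41
n 2 row [0.0005, -0.0012, 0.0148] [-0.     0.085  0.015]
```

drive_tool --pt "0.0005 -0.0012 0.015 0 0 0 -1" --pt "0.0005 -0.0012 0.015 0 0 0 -1" --pt "0 0 0 0 0 0 -1" --pt "0 0 0 0 0 0 -1"

```text
t: 4.75
tcp_pos: [0.5683, 0.1494, 0.0695]
tool_rot: [0.999, 0.054, -0.001, 0.0]
force: [0.2, -0.0, -1.4]
finger_gap: 0.414
gripper_force: 41.2
```

```bash
python3 go.py .567 .1515 .06 .112 1;  python3 - <<'E'
from fit import *
from station import manip
t=manip.snapshot("top");s=manip.snapshot("side")
for v,n in((t,"t"),(s,"s")):
    i=v["image"].copy(); np.savez(f"pics/h{n}.npz",**v)
    u0,v0,u1,v1=(215,150,375,300) if n=="t" else (265,180,425,300)
    k=5; c=cv2.resize(i[v0:v1,u0:u1],None,fx=k,fy=4 if n=="t" else 5,interpolation=cv2.INTER_CUBIC)
    fy=4 if n=="t" else 5
    for b in M["stile"]:
        q=proj(v,place(b,(.567,.1515,.112,.018))) ; h=cv2.convexHull(q.astype(np.float32))[:,0]
        cv2.polylines(c,[np.round((h+.5-[u0,v0])*[k,fy]).astype(int)],True,(0,0,255))
    for b in M["stile"]:
        q=proj(v,place(b,(.567,.1515,.112,.0425))) ; h=cv2.convexHull(q.astype(np.float32))[:,0]
        cv2.polylines(c,[np.round((h+.5-[u0,v0])*[k,fy]).astype(int)],True,(0,255,0))
    cv2.imwrite(f"pics/h{n}.png",c[:,:,::-1])
E
```

```text
t 4.75 tcp [0.5683 0.1494 0.0695] phi 0.109 F [ 0.2 -0.  -1.4] gap 0.414
n 1 row [-0.001, -0.0022, 0.0095] [-0.    0.15 -0.17]
```

View pics/ht.png

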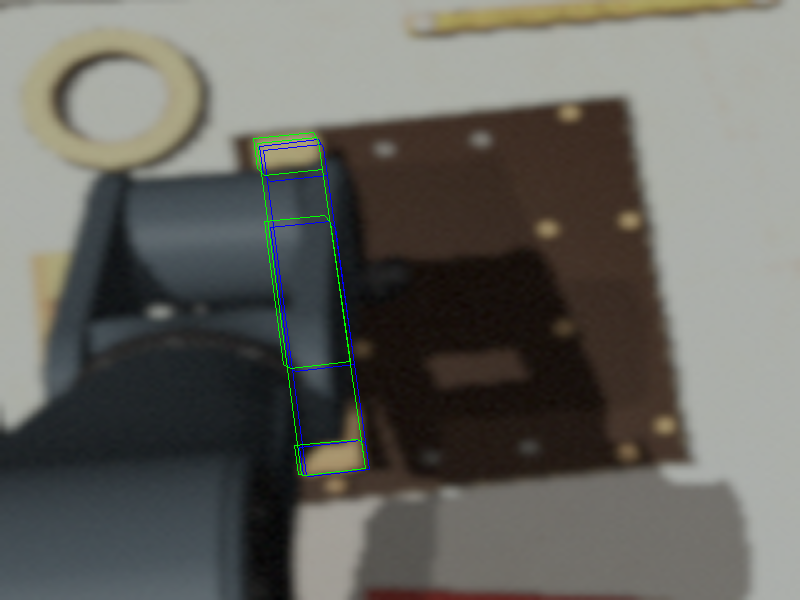

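View pics/hs.png

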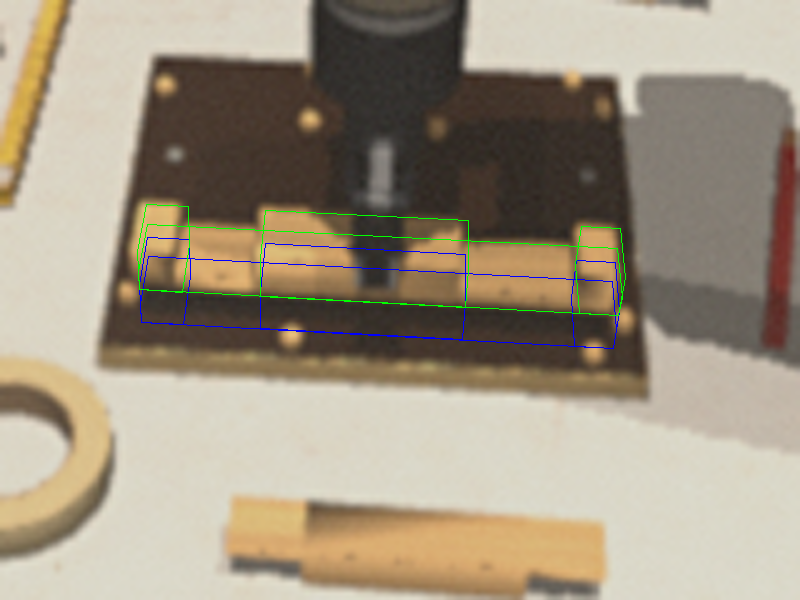

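The held stile tracks the green prediction, about 2 mm short in y as the TCP reading says. The target outline (blue) fits between the pins at (291,335), (593,352) and (125,292). I'll check the reading noise before lowering.

```bash
python3 - <<'E'
from station import manip
for k in range(5):
    s=manip.sense();print(s["t"],s["tcp_pos"].round(4),s["tool_rot"].round(4)); manip.snapshot("top")
E
python3 go.py .567 .1515 .06 .112 1
```

```text
4.85 [0.5692 0.1497 0.0706] [ 0.9985  0.0546 -0.     -0.    ]
4.9 [0.5694 0.1498 0.0709] [9.985e-01 5.470e-02 3.000e-04 0.000e+00]
4.95 [0.5694 0.1499 0.0711] [ 9.985e-01  5.480e-02  4.000e-04 -0.000e+00]
5.0 [0.5694 0.15   0.0712] [ 9.985e-01  5.490e-02  5.000e-04 -0.000e+00]
5.05 [0.5694 0.1501 0.0712] [ 9.985e-01  5.490e-02  5.000e-04 -0.000e+00]
t 5.1 tcp [0.5693 0.1501 0.0712] phi 0.11 F [ 0.8  0.3 -1.3] gap 0.412
n 1 row [-0.0022, -0.0016, 0.0112] [ 0.   -0.05 -0.11]
```

drive_tool --pt "-0.0015 -0.0016 0.0115 0 0 -0.1 -1" --pt "0 0 0 0 0 0 -1" --pt "0 0 0 0 0 0 -1" --pt "0 0 0 0 0 0 -1" --pt "0 0 0 0 0 0 -1"

```text
t: 5.6
tcp_pos: [0.5675, 0.1516, 0.0593]
tool_rot: [0.998, 0.056, 0.0, 0.0]
force: [-0.5, -1.1, -1.2]
finger_gap: 0.411
gripper_force: 41.2
```

```bash
python3 go.py .5677 .1515 .046 .112 1
```

```text
t 5.6 tcp [0.5675 0.1516 0.0593] phi 0.1119 F [-0.5 -1.1 -1.2] gap 0.411
n 1 row [0.0002, 0.0002, 0.0133] [ 0.   -0.02 -0.  ]
```

Well aligned; lowering slowly.

drive_tool --pt "0 0 0.003 0 0 0 -1" --pt "0 0 0.003 0 0 0 -1" --pt "0 0 0.003 0 0 0 -1" --pt "0 0 0.002 0 0 0 -1" --pt "0 0 0.002 0 0 0 -1" --pt "0 0 0 0 0 0 -1" --pt "0 0 0 0 0 0 -1"

```text
t: 6.3
tcp_pos: [0.5674, 0.1516, 0.0462]
tool_rot: [0.998, 0.056, -0.0, -0.0]
force: [-1.0, 0.2, -1.0]
finger_gap: 0.411
gripper_force: 41.2
```

```bash
python3 go.py .5677 .1515 .0445 .112 1
```

```text
t 6.3 tcp [0.5674 0.1516 0.0462] phi 0.1118 F [-1.   0.2 -1. ] gap 0.411
n 1 row [0.0003, 0.0002, 0.0017] [-0.    0.   -0.01]
```

drive_tool --pt "0 0 0.001 0 0 0 -1" --pt "0 0 0.0005 0 0 0 -1" --pt "0 0 0 0 0 0 -1" --pt "0 0 0 0 0 0 1" --pt "0 0 0 0 0 0 1" --pt "0 0 0 0 0 0 1" --pt "0 0 0 0 0 0 1"

```text
t: 7.0
tcp_pos: [0.5673, 0.1516, 0.0446]
tool_rot: [0.998, 0.056, -0.0, -0.0]
force: [0.0, -0.2, 0.4]
finger_gap: 0.996
gripper_force: 0.0
```

drive_tool --pt "0 0 -0.015 0 0 0 1" --pt "0 0 -0.03 0 0 0 1" --pt "0 0 -0.03 0 0 0 1" --pt "0 0.04 -0.01 0 0 0 1" --pt "0 0.045 0 0 0 1.2 1" --pt "0 0.045 0 0 0 1.2 1" --pt "0 0.045 0 0 0 1.2 1" --pt "0 0.045 0 0 0 1.2 1" --pt "0 0.045 0 0 0 1.2 1" --pt "0 0.045 0 0 0 1.2 1"

```text
t: 8.0
tcp_pos: [0.588, -0.1595, 0.131]
tool_rot: [1.0, -0.007, 0.001, 0.0]
force: [1.2, 1.5, -0.3]
finger_gap: 0.994
gripper_force: 0.0
```

```bash
python3 go.py .5413 -.4326 .09 -.102 8
```

```text
t 8.0 tcp [ 0.588  -0.1595  0.131 ] phi -0.0147 F [ 1.2  1.5 -0.3] gap 0.994
n 8 row [-0.004, 0.0344, 0.0051] [ 0.00375 -0.01     0.625  ]
```

drive_tool --pt "-0.0045 0.037 0.006 0 0 0.7 1" --pt "-0.0045 0.037 0.006 0 0 0.7 1" --pt "-0.0045 0.037 0.006 0 0 0.7 1" --pt "-0.0045 0.037 0.006 0 0 0.7 1" --pt "-0.0045 0.037 0.006 0 0 0.7 1" --pt "-0.0045 0.037 0.006 0 0 0.7 1" --pt "-0.0045 0.037 0.006 0 0 0.7 1" --pt "0 0 0 0 0 0 1" --pt "0 0 0 0 0 0 1"

```text
t: 8.9
tcp_pos: [0.5428, -0.4153, 0.0882]
tool_rot: [0.999, -0.051, 0.0, -0.0]
force: [-0.5, -0.2, -0.3]
finger_gap: 1.001
gripper_force: 0.0
```

```bash
python3 go.py .5413 -.4327 .026 -.102 4
```

```text
t 8.9 tcp [ 0.5428 -0.4153  0.0882] phi -0.1014 F [-0.5 -0.2 -0.3] gap 1.001
n 4 row [0.0001, 0.0044, 0.0156] [-0.005  -0.0025  0.01  ]
```

drive_tool --pt "0 0.0088 0.008 0 0 0 1" --pt "0 0.0088 0.008 0 0 0 1" --pt "0 0 0.018 0 0 0 1" --pt "0 0 0.018 0 0 0 1" --pt "0 0 0.0102 0 0 0 1" --pt "0 0 0 0 0 0 1" --pt "0 0 0 0 0 0 1" --pt "0 0 0 0 0 0 1"

```text
t: 9.7
tcp_pos: [0.5421, -0.4323, 0.0261]
tool_rot: [0.999, -0.05, 0.0, 0.0]
force: [0.9, -0.2, 0.3]
finger_gap: 1.002
gripper_force: 0.0
```

```bash
python3 go.py .5413 -.4327 .026 -.102 1
```

```text
t 9.7 tcp [ 0.5421 -0.4323  0.0261] phi -0.0991 F [ 0.9 -0.2  0.3] gap 1.002
n 1 row [-0.0008, 0.0005, 0.0001] [ 0.05 -0.05  0.16]
```

drive_tool --pt "0 0 0 0 0 0 -1" --pt "0 0 0 0 0 0 -1" --pt "0 0 0 0 0 0 -1" --pt "0 0 0 0 0 0 -1" --pt "0 0 0 0 0 0 -1" --pt "0 0 0 0 0 0 -1" --pt "0 0 -0.015 0 0 0 -1" --pt "0 0 -0.03 0 0 0 -1" --pt "0 0 -0.03 0 0 0 -1" --pt "0 0 0 0 0 0 -1"

```text
t: 10.7
tcp_pos: [0.5439, -0.4343, 0.1057]
tool_rot: [0.999, -0.05, 0.003, 0.003]
force: [1.7, -0.5, -1.1]
finger_gap: 0.41
gripper_force: 41.6
```

```bash
python3 go.py .5874 -.0235 .095 .112 10
```

```text
t 10.7 tcp [ 0.5439 -0.4343  0.1057] phi -0.0991 F [ 1.7 -0.5 -1.1] gap 0.41
n 10 row [0.0042, -0.0412, 0.0009] [ 0.04  -0.036 -1.21 ]
```

drive_tool --pt "0.0042 -0.041 0.0005 0 0 -1.21 -1" --pt "0.0042 -0.041 0.0005 0 0 -1.21 -1" --pt "0.0042 -0.041 0.0005 0 0 -1.21 -1" --pt "0.0042 -0.041 0.0005 0 0 -1.21 -1" --pt "0.0042 -0.041 0.0005 0 0 -1.21 -1" --pt "0.0042 -0.041 0.0005 0 0 -1.21 -1" --pt "0.0042 -0.041 0.0005 0 0 -1.21 -1" --pt "0.0042 -0.041 0.0005 0 0 -1.21 -1" --pt "0.0042 -0.041 0.0005 0 0 -1.21 -1" --pt "0.0042 -0.041 0.0005 0 0 -1.21 -1"

```text
t: 11.7
tcp_pos: [0.5845, -0.0211, 0.0947]
tool_rot: [0.998, 0.056, -0.001, -0.0]
force: [0.5, -0.3, -2.1]
finger_gap: 0.409
gripper_force: 41.6
```

drive_tool --pt "0 0 0 0 0 0 -1" --pt "0 0 0 0 0 0 -1" --pt "0 0 0 0 0 0 -1" --pt "0 0 0 0 0 0 -1"

```text
t: 12.1
tcp_pos: [0.5854, -0.0243, 0.0953]
tool_rot: [0.998, 0.055, -0.0, 0.0]
force: [0.2, -0.1, -1.8]
finger_gap: 0.411
gripper_force: 41.6
```

```bash
python3 go.py .5874 -.0235 .062 .112 2
```

```text
t 12.1 tcp [ 0.5854 -0.0243  0.0953] phi 0.11 F [ 0.2 -0.1 -1.8] gap 0.411
n 2 row [0.0011, -0.0003, 0.0167] [ 0.005  0.    -0.06 ]
```

drive_tool --pt "0.0011 -0.0003 0.0167 0 0 -0.06 -1" --pt "0.0011 -0.0003 0.0167 0 0 -0.06 -1" --pt "0 0 0 0 0 0 -1" --pt "0 0 0 0 0 0 -1" --pt "0 0 0 0 0 0 -1" --pt "0 0 0 0 0 0 -1"

```text
t: 12.7
tcp_pos: [0.588, -0.0225, 0.063]
tool_rot: [0.998, 0.057, 0.001, 0.0]
force: [-0.1, 0.0, -1.1]
finger_gap: 0.407
gripper_force: 41.5
```

```bash
python3 go.py .5874 -.0235 .0455 .112 1
```

```text
t 12.7 tcp [ 0.588  -0.0225  0.063 ] phi 0.1135 F [-0.1  0.  -1.1] gap 0.407
n 1 row [-0.0007, 0.0009, 0.0175] [ 0.03 -0.09  0.09]
```

drive_tool --pt "-0.0004 0.0008 0.002 0 0 0.08 -1" --pt "0 0 0.003 0 0 0 -1" --pt "0 0 0.003 0 0 0 -1" --pt "0 0 0.003 0 0 0 -1" --pt "0 0 0.003 0 0 0 -1" --pt "0 0 0.0025 0 0 0 -1" --pt "0 0 0 0 0 0 -1" --pt "0 0 0 0 0 0 -1"

```text
t: 13.5
tcp_pos: [0.587, -0.0229, 0.0455]
tool_rot: [0.998, 0.056, -0.0, -0.0]
force: [-0.5, -0.4, -0.9]
finger_gap: 0.407
gripper_force: 41.5
```

```bash
python3 go.py .5874 -.0235 .0445 .112 1
```

```text
t 13.5 tcp [ 0.587  -0.0229  0.0455] phi 0.1127 F [-0.5 -0.4 -0.9] gap 0.407
n 1 row [0.0003, 0.0006, 0.001] [-0.    0.01  0.04]
```

drive_tool --pt "0 0.0004 0.001 0 0 0 -1" --pt "0 0 0 0 0 0 -1" --pt "0 0 0 0 0 0 -1" --pt "0 0 0 0 0 0 1" --pt "0 0 0 0 0 0 1" --pt "0 0 0 0 0 0 1" --pt "0 0 0 0 0 0 1" --pt "0 0 -0.015 0 0 0 1" --pt "0 0 -0.03 0 0 0 1" --pt "0 0 -0.03 0 0 0 1"

```text
t: 14.5
tcp_pos: [0.5868, -0.0233, 0.1208]
tool_rot: [0.998, 0.056, -0.0, -0.0]
force: [0.8, 0.6, -0.2]
finger_gap: 0.999
gripper_force: 0.0
```

```bash
python3 go.py .491 -.2063 .095 3.070 20
```

```text
t 14.5 tcp [ 0.5868 -0.0233  0.1208] phi 0.1126 F [ 0.8  0.6 -0.2] gap 0.999
n 20 row [-0.0139, -0.0064, 0.0013] [-4.0000e-03 -1.0000e-03 -8.4725e+00]
```

drive_tool --pt "-0.0139 -0.0064 0.0013 0 0 -8.47 1" --pt "-0.0139 -0.0064 0.0013 0 0 -8.47 1" --pt "-0.0139 -0.0064 0.0013 0 0 -8.47 1" --pt "-0.0139 -0.0064 0.0013 0 0 -8.47 1" --pt "-0.0139 -0.0064 0.0013 0 0 -8.47 1" --pt "-0.0139 -0.0064 0.0013 0 0 -8.47 1" --pt "-0.0139 -0.0064 0.0013 0 0 -8.47 1" --pt "-0.0139 -0.0064 0.0013 0 0 -8.47 1" --pt "-0.0139 -0.0064 0.0013 0 0 -8.47 1" --pt "-0.0139 -0.0064 0.0013 0 0 -8.47 1"

```text
t: 15.5
tcp_pos: [0.4555, -0.071, 0.1076]
tool_rot: [0.698, 0.716, 0.0, 0.0]
force: [1.5, -1.2, 1.1]
finger_gap: 1.002
gripper_force: 0.0
```

drive_tool --pt "-0.0139 -0.0064 0.0013 0 0 -8.47 1" --pt "-0.0139 -0.0064 0.0013 0 0 -8.47 1" --pt "-0.0139 -0.0064 0.0013 0 0 -8.47 1" --pt "-0.0139 -0.0064 0.0013 0 0 -8.47 1" --pt "-0.0139 -0.0064 0.0013 0 0 -8.47 1" --pt "-0.0139 -0.0064 0.0013 0 0 -8.47 1" --pt "-0.0139 -0.0064 0.0013 0 0 -8.47 1" --pt "-0.0139 -0.0064 0.0013 0 0 -8.47 1" --pt "-0.0139 -0.0064 0.0013 0 0 -8.47 1" --pt "-0.0139 -0.0064 0.0013 0 0 -8.47 1"

```text
t: 16.5
tcp_pos: [0.4915, -0.2068, 0.0947]
tool_rot: [0.033, 0.999, -0.0, 0.001]
force: [-0.3, 1.0, 0.3]
finger_gap: 0.999
gripper_force: 0.0
```

drive_tool --pt "0 0 0 0 0 0 1" --pt "0 0 0 0 0 0 1" --pt "0 0 0 0 0 0 1" --pt "0 0 0 0 0 0 1"

```text
t: 16.9
tcp_pos: [0.4901, -0.205, 0.0938]
tool_rot: [0.037, 0.999, 0.0, -0.0]
force: [-0.4, 0.0, -0.4]
finger_gap: 1.003
gripper_force: 0.0
```

```bash
python3 go.py .491 -.2063 .05 3.070 2
```

```text
t 16.9 tcp [ 0.4901 -0.205   0.0938] phi 3.0683 F [-0.4  0.  -0.4] gap 1.003
n 2 row [-0.0005, -0.0006, 0.0219] [ 0.015 -0.03  -0.05 ]
```

drive_tool --pt "-0.0005 -0.0006 0.02 0 0 0 1" --pt "-0.0005 -0.0006 0.02 0 0 0 1" --pt "0 0 0.02 0 0 0 1" --pt "0 0 0.0165 0 0 0 1" --pt "0 0 0 0 0 0 1" --pt "0 0 0 0 0 0 1" --pt "0 0 0 0 0 0 1" --pt "0 0 0 0 0 0 1"

```text
t: 17.7
tcp_pos: [0.4923, -0.2074, 0.0181]
tool_rot: [0.036, 0.999, -0.0, 0.001]
force: [-0.9, 0.5, -0.1]
finger_gap: 1.001
gripper_force: 0.0
```

```bash
python3 go.py .491 -.2063 .017 3.070 1
```

```text
t 17.7 tcp [ 0.4923 -0.2074  0.0181] phi 3.0691 F [-0.9  0.5 -0.1] gap 1.001
n 1 row [0.0014, 0.001, 0.0011] [-0.05  0.09 -0.05]
```

drive_tool --pt "0.0012 0.001 0.001 0 0 0 1" --pt "0 0 0 0 0 0 1" --pt "0 0 0 0 0 0 -1" --pt "0 0 0 0 0 0 -1" --pt "0 0 0 0 0 0 -1" --pt "0 0 0 0 0 0 -1" --pt "0 0 0 0 0 0 -1" --pt "0 0 0 0 0 0 -1"

```text
t: 18.5
tcp_pos: [0.4908, -0.2062, 0.0164]
tool_rot: [0.036, 0.999, -0.0, 0.0]
force: [-1.3, -0.7, 6.0]
finger_gap: 0.62
gripper_force: 43.0
```

```bash
python3 - <<'E'
import numpy as np
c,s=np.cos(.112),np.sin(.112)
for n,x,y in(("bot",-.075,0),("top",.082,0),("munt",.008,0)): print(n,.5768+c*x-s*y,.064+s*x+c*y)
from fit import *
from station import manip
t=manip.snapshot("top");S=manip.snapshot("side")
for n,p in(("L",(.567,.1515,.112)),("R",(.5866,-.0235,.112))): print(n,"T",fit([t],"stile",p,z=.018),"S",fit([S],"stile",p,z=.018))
c=S["image"][140:300,260:430]; cv2.imwrite("pics/i.png",cv2.resize(c,None,fx=4,fy=3.7,interpolation=cv2.INTER_CUBIC)[:,:,::-1])
E
python3 go.py .491 -.2063 .1 3.070 4
```

```text
bot 0.5022699084807605 0.055617550588653614
top 0.6582862333943685 0.07316481135640539
munt 0.5847498764287189 0.06489412793721028
L T (array([0.5527, 0.1551, 0.0827, 0.018 ]), np.float64(1351.1)) S (array([0.5578, 0.1768, 0.1561, 0.018 ]), np.float64(2161.1))
R T (array([ 0.599 ,  0.0112, -0.3031,  0.018 ]), np.float64(533.5)) S (array([0.5773, 0.0084, 0.1864, 0.018 ]), np.float64(673.9))
t 18.6 tcp [ 0.4908 -0.2062  0.0164] phi 3.0691 F [-0.2 -0.8  6. ] gap 0.62
n 4 row [-0.0001, -0.0, -0.0209] [-0.005   0.005  -0.0125]
```

View pics/i.png

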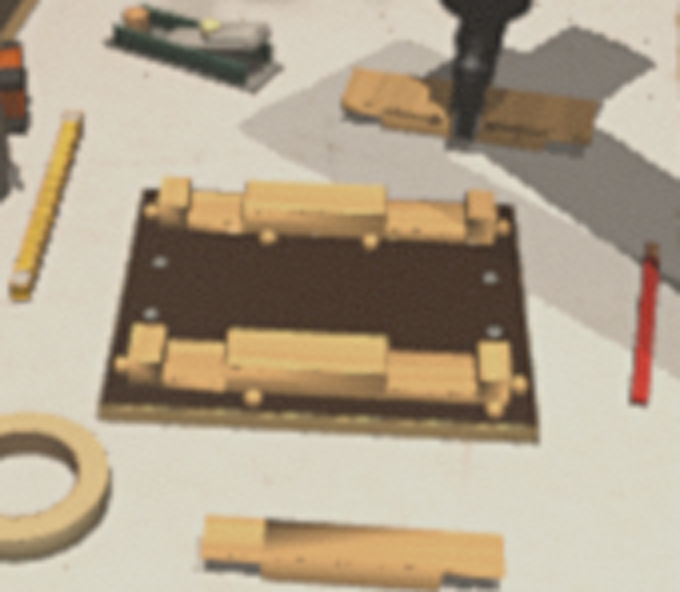

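Both stiles sit flat between their pins in the side view, and the rail is gripped low in the middle at (462,140). Lift, turn and carry to above its notches.

drive_tool --pt "0 0 -0.01 0 0 0 -1" --pt "0 0 -0.03 0 0 0 -1" --pt "0 0 -0.03 0 0 0 -1" --pt "0 0 -0.02 0 0 0 -1" --pt "0 0 0 0 0 0 -1" --pt "0 0 0 0 0 0 -1"

```text
t: 19.2
tcp_pos: [0.4904, -0.2058, 0.106]
tool_rot: [0.036, 0.999, 0.0, -0.0]
force: [-0.8, -0.2, -2.0]
finger_gap: 0.62
gripper_force: 43.0
```

```bash
python3 go.py .5023 .0556 .095 1.683 10
```

```text
t 19.2 tcp [ 0.4904 -0.2058  0.106 ] phi 3.0693 F [-0.8 -0.2 -2. ] gap 0.62
n 10 row [0.0172, 0.0226, 0.0011] [ 0.    -0.     7.943]
```

drive_tool --pt "0.0172 0.0226 0.001 0 0 7.943 -1" --pt "0.0172 0.0226 0.001 0 0 7.943 -1" --pt "0.0172 0.0226 0.001 0 0 7.943 -1" --pt "0.0172 0.0226 0.001 0 0 7.943 -1" --pt "0.0172 0.0226 0.001 0 0 7.943 -1" --pt "0.0172 0.0226 0.001 0 0 7.943 -1" --pt "0.0172 0.0226 0.001 0 0 7.943 -1" --pt "0.0172 0.0226 0.001 0 0 7.943 -1" --pt "0.0172 0.0226 0.001 0 0 7.943 -1" --pt "0.0172 0.0226 0.001 0 0 7.943 -1"

```text
t: 20.2
tcp_pos: [0.501, 0.0572, 0.0943]
tool_rot: [0.668, 0.744, -0.001, -0.002]
force: [-0.1, -0.1, -2.0]
finger_gap: 0.624
gripper_force: 42.9
```

drive_tool --pt "0 0 0 0 0 0 -1" --pt "0 0 0 0 0 0 -1" --pt "0 0 0 0 0 0 -1" --pt "0 0 0 0 0 0 -1"

```text
t: 20.6
tcp_pos: [0.5015, 0.055, 0.0956]
tool_rot: [0.667, 0.745, -0.001, -0.001]
force: [-0.7, 0.2, -1.7]
finger_gap: 0.626
gripper_force: 43.0
```

```bash
python3 go.py .5023 .0556 .065 1.683 2
python3 - <<'E'
from fit import *
from station import manip
from scipy.spatial.transform import Rotation as R
s=manip.sense();S=manip.snapshot("side");T=manip.snapshot("top");np.savez("pics/rail.npz",**S);np.savez("pics/railT.npz",**T)
ph=R.from_quat(s["tool_rot"]).as_matrix()[:2,0];ps=np.arctan2(ph[1],ph[0])-np.pi/2
p=(s["tcp_pos"][0],s["tcp_pos"][1],ps,s["tcp_pos"][2]-.0164)
a,f=260,5; c=cv2.resize(S["image"][170:290,270:430],None,fx=5,fy=5,interpolation=cv2.INTER_CUBIC)
for b in M["bottom"][1:3]:
    h=cv2.convexHull(proj(S,place(b,p)).astype(np.float32))[:,0]
    cv2.polylines(c,[np.round((h+.5-[270,170])*5).astype(int)],True,(0,255,0))
cv2.imwrite("pics/j.png",c[:,:,::-1]);
E
```

```text
t 20.6 tcp [0.5015 0.055  0.0956] phi 1.6822 F [-0.7  0.2 -1.7] gap 0.626
n 2 row [0.0002, 0.0005, 0.0153] [-0.06  -0.01  -0.025]
```

View pics/j.png

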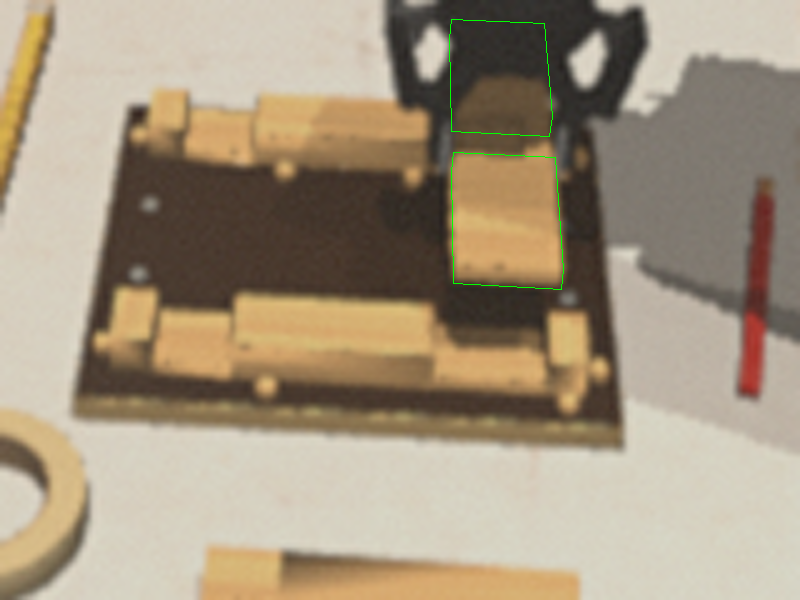

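The rail's near end (450–558, 152–281) is close to the predicted outline (453–562, 155–286), so I fit the remaining offset.

Run:
```python
from fit import *
S=dict(np.load("pics/rail.npz")); box=np.array([270+425//5,170+165//5,270+585//5,170+302//5])
f=fg(S,"bottom",box); f=cv2.GaussianBlur(f,(0,0),4)
print(f.mean())
p0=np.array([.5015,.055,1.6822-np.pi/2,.0956-.0164])
def cost(d): 
    p=p0.copy();p[:2]+=d[:2]*.003
    if len(d)>2:p[2]+=d[2]*.02
    return ((cv2.GaussianBlur(sil(S,"bottom",p,box),(0,0),4)-f)**2).sum()/U**2
for n in(2,3):
    r=minimize(cost,np.zeros(n),method="Nelder-Mead",options=dict(initial_simplex=np.vstack([np.zeros(n),np.eye(n)])));print((r.x*[.003,.003,.02][:n]).round(4),r.fun,cost(np.zeros(n)))
# side-view stile positions via top-face block ends (left stile), same camera
P=cloud(S);
```

```text
0.98164964
[-0.0037  0.0454] 224.1913299560547 278.55237
[-0.0132  0.0615  1.8732] 101.61168670654297 278.55237
```

Run:
```python
from fit import *
S=dict(np.load("pics/rail.npz")); box=np.array([270+425//5,170+165//5,270+585//5,170+302//5])
i=cv2.resize(S["image"][box[1]:box[3],box[0]:box[2],0].astype(np.float32),None,fx=U,fy=U,interpolation=cv2.INTER_CUBIC)
m=(i>105).astype(np.uint8); n,l=cv2.connectedComponents(m); k=l[m.shape[0]//2,m.shape[1]//2]; f=(l==k).astype(np.float32);print(np.percentile(i,[5,25,50,75,95]),f.mean(),k)
f=cv2.GaussianBlur(f,(0,0),4)
p0=np.array([.5015,.055,1.6822-np.pi/2,.0956-.0164])
def cost(d): 
    p=p0.copy();p[:2]+=d[:2]*.003
    if len(d)>2:p[2]+=d[2]*.02
    return ((cv2.GaussianBlur(sil(S,"bottom",p,box),(0,0),4)-f)**2).sum()/U**2
for n in(2,3):
    r=minimize(cost,np.zeros(n),method="Nelder-Mead",options=dict(initial_simplex=np.vstack([np.zeros(n),np.eye(n)])));print((r.x*[.003,.003,.02][:n]).round(4),r.fun,cost(np.zeros(n)))
```

```text
[ 49.82982445  65.33577156 179.59971619 198.75842667 214.50807037] 0.6174447 2
[ 0.0001 -0.0027] 3.117819309234619 8.196842
[ 0.0005 -0.0027  0.0086] 3.084916353225708 8.196842
```

The side camera's x matches the arm to under 0.5 mm, so true x is about 1.4 mm above my averages. The rail sits about 2.2 mm toward −y in the grip. I correct for both.

```bash
python3 go.py .5034 .0578 .067 1.683 2
```

```text
t 20.7 tcp [0.502  0.055  0.0959] phi 1.6819 F [-0.6  1.1 -1.6] gap 0.62
n 2 row [0.0013, 0.0008, 0.0145] [-0.03  -0.005 -0.03 ]
```

drive_tool --pt "0.0013 0.0008 0.0145 0 0 -0.03 -1" --pt "0.0013 0.0008 0.0145 0 0 -0.03 -1" --pt "0 0 0 0 0 0 -1" --pt "0 0 0 0 0 0 -1" --pt "0 0 0 0 0 0 -1" --pt "0 0 0 0 0 0 -1"

```text
t: 21.3
tcp_pos: [0.5044, 0.0583, 0.0678]
tool_rot: [0.666, 0.746, 0.0, 0.001]
force: [0.3, 1.1, -1.5]
finger_gap: 0.621
gripper_force: 42.9
```

```bash
python3 go.py .5034 .0578 .055 1.683 1
```

```text
t 21.3 tcp [0.5044 0.0583 0.0678] phi 1.6838 F [ 0.3  1.1 -1.5] gap 0.621
n 1 row [-0.0004, -0.001, 0.0128] [0.08 0.02 0.04]
```

drive_tool --pt "-0.0004 -0.001 0.001 0 0 0.04 -1" --pt "0 0 0.004 0 0 0 -1" --pt "0 0 0.004 0 0 0 -1" --pt "0 0 0.004 0 0 0 -1" --pt "0 0 0.003 0 0 0 -1" --pt "0 0 0 0 0 0 -1" --pt "0 0 0 0 0 0 -1"

```text
t: 22.0
tcp_pos: [0.5029, 0.058, 0.0509]
tool_rot: [0.666, 0.746, -0.0, -0.0]
force: [-0.3, -0.1, -1.6]
finger_gap: 0.625
gripper_force: 42.9
```

```bash
python3 go.py .5034 .0578 .036 1.683 1
```

```text
t 22.0 tcp [0.5029 0.058  0.0509] phi 1.6832 F [-0.3 -0.1 -1.6] gap 0.625
n 1 row [-0.0002, 0.0005, 0.0149] [-0.02 -0.01  0.01]
```

drive_tool --pt "0 0.0005 0.003 0 0 0 -1" --pt "0 0 0.003 0 0 0 -1" --pt "0 0 0.003 0 0 0 -1" --pt "0 0 0.003 0 0 0 -1" --pt "0 0 0.002 0 0 0 -1" --pt "0 0 0 0 0 0 -1" --pt "0 0 0 0 0 0 -1"

```text
t: 22.7
tcp_pos: [0.5035, 0.058, 0.037]
tool_rot: [0.666, 0.746, -0.0, -0.0]
force: [0.3, 0.1, -1.6]
finger_gap: 0.623
gripper_force: 42.9
```

```bash
python3 go.py .5034 .0578 .0345 1.683 1
```

```text
t 22.7 tcp [0.5035 0.058  0.037 ] phi 1.6832 F [ 0.3  0.1 -1.6] gap 0.623
n 1 row [-0.0002, -0.0001, 0.0025] [-0.01 -0.    0.01]
```

drive_tool --pt "0 0 0.001 0 0 0 -1" --pt "0 0 0.001 0 0 0 -1" --pt "0 0 0 0 0 0 -1" --pt "0 0 0 0 0 0 1" --pt "0 0 0 0 0 0 1" --pt "0 0 0 0 0 0 1" --pt "0 0 0 0 0 0 1" --pt "0 0 -0.015 0 0 0 1" --pt "0 0 -0.03 0 0 0 1" --pt "0 0 -0.03 0 0 0 1"

```text
t: 23.7
tcp_pos: [0.5029, 0.0581, 0.1105]
tool_rot: [0.666, 0.746, -0.001, -0.001]
force: [-0.3, -0.1, 0.3]
finger_gap: 1.002
gripper_force: 0.0
```

```bash
python3 go.py .5066 .412 .095 .045 14
```

```text
t 23.7 tcp [0.5029 0.0581 0.1105] phi 1.6831 F [-0.3 -0.1  0.3] gap 1.002
n 14 row [0.0228, -0.0169, 0.0011] [-7.14285714e-03  5.00000000e-03  6.70357143e+00]
```

drive_tool --pt "0.0228 -0.0169 0.0009 0 0 6.7 1" --pt "0.0228 -0.0169 0.0009 0 0 6.7 1" --pt "0.0228 -0.0169 0.0009 0 0 6.7 1" --pt "0.0228 -0.0169 0.0009 0 0 6.7 1" --pt "0.0228 -0.0169 0.0009 0 0 6.7 1" --pt "0.0228 -0.0169 0.0009 0 0 6.7 1" --pt "0.0228 -0.0169 0.0009 0 0 6.7 1"

```text
t: 24.4
tcp_pos: [0.4273, 0.237, 0.1038]
tool_rot: [0.909, 0.417, -0.0, -0.0]
force: [0.5, 0.1, -0.7]
finger_gap: 1.0
gripper_force: 0.0
```

drive_tool --pt "0.0228 -0.0169 0.0009 0 0 6.7 1" --pt "0.0228 -0.0169 0.0009 0 0 6.7 1" --pt "0.0228 -0.0169 0.0009 0 0 6.7 1" --pt "0.0228 -0.0169 0.0009 0 0 6.7 1" --pt "0.0228 -0.0169 0.0009 0 0 6.7 1" --pt "0.0228 -0.0169 0.0009 0 0 6.7 1" --pt "0.0228 -0.0169 0.0009 0 0 6.7 1" --pt "0 0 0 0 0 0 1" --pt "0 0 0 0 0 0 1" --pt "0 0 0 0 0 0 1"

```text
t: 25.4
tcp_pos: [0.5057, 0.4116, 0.0971]
tool_rot: [1.0, 0.023, -0.001, 0.001]
force: [-0.3, 0.7, -0.1]
finger_gap: 1.001
gripper_force: 0.0
```

```bash
python3 go.py .5066 .412 .05 .045 2
python3 - <<'E'
from fit import *
from station import manip
S=manip.snapshot("side");c=S["image"][165:365,265:425]; cv2.imwrite("pics/k.png",cv2.resize(c,None,fx=3.8,fy=3,interpolation=cv2.INTER_CUBIC)[:,:,::-1])
E
```

```text
t 25.4 tcp [0.5057 0.4116 0.0971] phi 0.0467 F [-0.3  0.7 -0.1] gap 1.001
n 2 row [0.0005, -0.0002, 0.0235] [0.035 0.065 0.05 ]
```

View pics/k.png

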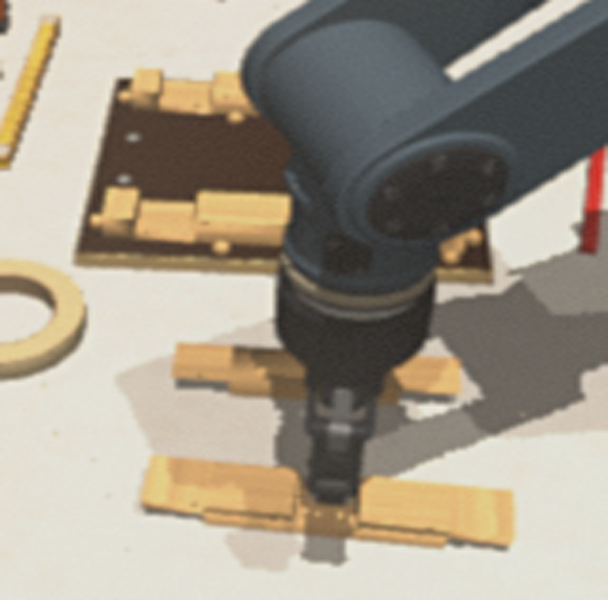

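The gripper is above the middle of the top rail (330,490); the arm hides the bottom rail for now. Descend.

drive_tool --pt "0.0005 -0.0002 0.02 0 0 0.05 1" --pt "0.0005 -0.0002 0.02 0 0 0.05 1" --pt "0 0 0.02 0 0 0 1" --pt "0 0 0.0195 0 0 0 1" --pt "0 0 0 0 0 0 1" --pt "0 0 0 0 0 0 1" --pt "0 0 0 0 0 0 1" --pt "0 0 0 0 0 0 1"

```text
t: 26.25
tcp_pos: [0.5087, 0.4134, 0.0194]
tool_rot: [1.0, 0.022, 0.001, -0.001]
force: [-0.0, 0.9, 0.5]
finger_gap: 1.002
gripper_force: 0.0
```

```bash
python3 go.py .5066 .412 .017 .045 1
```

```text
t 26.25 tcp [0.5087 0.4134 0.0194] phi 0.0443 F [-0.   0.9  0.5] gap 1.002
n 1 row [-0.0022, 0.0013, 0.0024] [-0.06 -0.12 -0.04]
```

drive_tool --pt "-0.0018 0.001 0.0015 0 0 0 1" --pt "0 0 0 0 0 0 1" --pt "0 0 0 0 0 0 -1" --pt "0 0 0 0 0 0 -1" --pt "0 0 0 0 0 0 -1" --pt "0 0 0 0 0 0 -1" --pt "0 0 0 0 0 0 -1" --pt "0 0 0 0 0 0 -1" --pt "0 0 0 0 0 0 -1"

```text
t: 27.15
tcp_pos: [0.5064, 0.4121, 0.0167]
tool_rot: [1.0, 0.022, 0.0, -0.0]
force: [0.3, -0.1, 1.2]
finger_gap: 0.407
gripper_force: 41.8
```

```bash
python3 go.py .5066 .412 .11 .045 4
```

```text
t 27.15 tcp [0.5064 0.4121 0.0167] phi 0.0443 F [ 0.3 -0.1  1.2] gap 0.407
n 4 row [0.0, 0.0, -0.0233] [-0.005  -0.0075 -0.01  ]
```

drive_tool --pt "0 0 -0.01 0 0 0 -1" --pt "0 0 -0.03 0 0 0 -1" --pt "0 0 -0.03 0 0 0 -1" --pt "0 0 -0.025 0 0 0 -1" --pt "0 0 0 0 0 0 -1" --pt "0 0 0 0 0 0 -1"

```text
t: 27.75
tcp_pos: [0.506, 0.4119, 0.112]
tool_rot: [1.0, 0.022, 0.0, -0.0]
force: [-1.0, -0.7, -1.2]
finger_gap: 0.405
gripper_force: 41.5
```

```bash
python3 go.py .6597 .0732 .1 1.683 14
```

```text
t 27.75 tcp [0.506  0.4119 0.112 ] phi 0.0444 F [-1.  -0.7 -1.2] gap 0.405
n 14 row [-0.011, 0.0277, 0.0009] [ 7.14285714e-04 -2.14285714e-03 -6.70642857e+00]
```

drive_tool --pt "-0.011 0.0277 0.0009 0 0 -6.71 -1" --pt "-0.011 0.0277 0.0009 0 0 -6.71 -1" --pt "-0.011 0.0277 0.0009 0 0 -6.71 -1" --pt "-0.011 0.0277 0.0009 0 0 -6.71 -1" --pt "-0.011 0.0277 0.0009 0 0 -6.71 -1" --pt "-0.011 0.0277 0.0009 0 0 -6.71 -1" --pt "-0.011 0.0277 0.0009 0 0 -6.71 -1"

```text
t: 28.45
tcp_pos: [0.5078, 0.2076, 0.1034]
tool_rot: [0.907, 0.421, -0.002, -0.001]
force: [0.1, 1.0, -0.7]
finger_gap: 0.411
gripper_force: 41.5
```

drive_tool --pt "-0.011 0.0277 0.0009 0 0 -6.71 -1" --pt "-0.011 0.0277 0.0009 0 0 -6.71 -1" --pt "-0.011 0.0277 0.0009 0 0 -6.71 -1" --pt "-0.011 0.0277 0.0009 0 0 -6.71 -1" --pt "-0.011 0.0277 0.0009 0 0 -6.71 -1" --pt "-0.011 0.0277 0.0009 0 0 -6.71 -1" --pt "-0.011 0.0277 0.0009 0 0 -6.71 -1" --pt "0 0 0 0 0 0 -1" --pt "0 0 0 0 0 0 -1" --pt "0 0 0 0 0 0 -1"

```text
t: 29.45
tcp_pos: [0.6582, 0.0737, 0.0973]
tool_rot: [0.666, 0.746, -0.001, -0.002]
force: [-0.5, -0.1, -1.6]
finger_gap: 0.415
gripper_force: 41.5
```

```bash
python3 go.py .6597 .0732 .068 1.683 2
```

```text
t 29.45 tcp [0.6582 0.0737 0.0973] phi 1.6835 F [-0.5 -0.1 -1.6] gap 0.415
n 2 row [-0.0004, 0.0007, 0.0146] [-0.135 -0.03   0.015]
```

drive_tool --pt "-0.0004 0.0005 0.0145 0 0 0 -1" --pt "0 0.0005 0.0145 0 0 0 -1" --pt "0 0 0 0 0 0 -1" --pt "0 0 0 0 0 0 -1" --pt "0 0 0 0 0 0 -1" --pt "0 0 0 0 0 0 -1"

```text
t: 30.05
tcp_pos: [0.662, 0.0729, 0.0704]
tool_rot: [0.666, 0.746, 0.0, 0.0]
force: [-0.4, 0.2, -1.7]
finger_gap: 0.412
gripper_force: 41.5
```

```bash
python3 go.py .6597 .0732 .055 1.683 1
python3 - <<'E'
from fit import *
from station import manip
from scipy.spatial.transform import Rotation as R
s=manip.sense();S=manip.snapshot("side")
ph=R.from_quat(s["tool_rot"]).as_matrix()[:2,0];ps=np.arctan2(ph[1],ph[0])-np.pi/2
p=(s["tcp_pos"][0],s["tcp_pos"][1],ps,s["tcp_pos"][2]-.0167)
c=cv2.resize(S["image"][170:290,270:430],None,fx=5,fy=5,interpolation=cv2.INTER_CUBIC)
for b in M["top"][1:3]:
    h=cv2.convexHull(proj(S,place(b,p)).astype(np.float32))[:,0]
    cv2.polylines(c,[np.round((h+.5-[270,170])*5).astype(int)],True,(0,255,0))
for b in M["bottom"][1:3]:
    h=cv2.convexHull(proj(S,place(b,(.5036,.0557,.112,.018))).astype(np.float32))[:,0]
    cv2.polylines(c,[np.round((h+.5-[270,170])*5).astype(int)],True,(0,0,255))
cv2.imwrite("pics/l.png",c[:,:,::-1]);
E
```

```text
t 30.05 tcp [0.662  0.0729 0.0704] phi 1.6839 F [-0.4  0.2 -1.7] gap 0.412
n 1 row [0.0005, -0.0023, 0.0154] [0.06 0.01 0.05]
```

View pics/l.png

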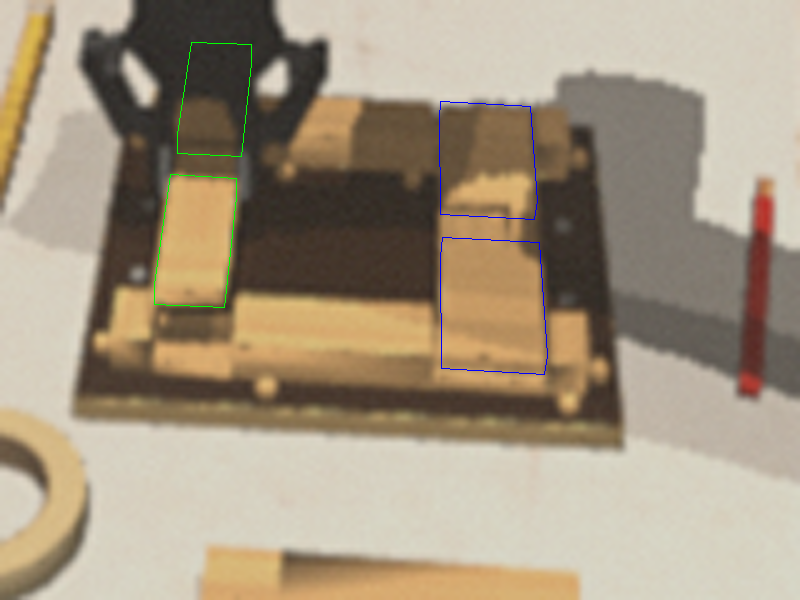

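The bottom rail lies home in the notches, its opening (about (485,195)) towards the top rail. The top rail's outline matches the prediction, needing about 2 mm nearer the robot.

drive_tool --pt "0.0005 -0.0022 0.001 0 0 0.04 -1" --pt "0 0 0.003 0 0 0 -1" --pt "0 0 0.003 0 0 0 -1" --pt "0 0 0.003 0 0 0 -1" --pt "0 0 0.003 0 0 0 -1" --pt "0 0 0.003 0 0 0 -1" --pt "0 0 0 0 0 0 -1" --pt "0 0 0 0 0 0 -1" --pt "0 0 0 0 0 0 -1"

```text
t: 31.0
tcp_pos: [0.6595, 0.0732, 0.054]
tool_rot: [0.666, 0.746, 0.0, 0.0]
force: [0.8, -0.6, -1.7]
finger_gap: 0.408
gripper_force: 41.5
```

```bash
python3 go.py .6597 .0732 .036 1.683 1
```

```text
t 31.0 tcp [0.6595 0.0732 0.054 ] phi 1.6831 F [ 0.8 -0.6 -1.7] gap 0.408
n 1 row [-0.0, 0.0002, 0.018] [ 0.02 -0.    0.01]
```

drive_tool --pt "0 0 0.003 0 0 0 -1" --pt "0 0 0.003 0 0 0 -1" --pt "0 0 0.003 0 0 0 -1" --pt "0 0 0.003 0 0 0 -1" --pt "0 0 0.003 0 0 0 -1" --pt "0 0 0.002 0 0 0 -1" --pt "0 0 0 0 0 0 -1" --pt "0 0 0 0 0 0 -1"

```text
t: 31.8
tcp_pos: [0.6594, 0.0732, 0.0369]
tool_rot: [0.666, 0.746, -0.0, -0.0]
force: [0.4, -0.0, -1.0]
finger_gap: 0.411
gripper_force: 41.5
```

```bash
python3 go.py .6597 .0732 .035 1.683 1
```

```text
t 31.8 tcp [0.6594 0.0732 0.0369] phi 1.6832 F [ 0.4 -0.  -1. ] gap 0.411
n 1 row [-0.0, 0.0003, 0.0019] [-0.   -0.    0.01]
```

drive_tool --pt "0 0 0.001 0 0 0 -1" --pt "0 0 0.0006 0 0 0 -1" --pt "0 0 0 0 0 0 -1" --pt "0 0 0 0 0 0 1" --pt "0 0 0 0 0 0 1" --pt "0 0 0 0 0 0 1" --pt "0 0 0 0 0 0 1" --pt "0 0 -0.015 0 0 0 1" --pt "0 0 -0.03 0 0 0 1" --pt "0 0 -0.03 0 0 0 1"

```text
t: 32.8
tcp_pos: [0.6591, 0.0732, 0.1115]
tool_rot: [0.666, 0.746, -0.0, -0.0]
force: [1.1, -0.8, 0.2]
finger_gap: 1.002
gripper_force: 0.0
```

```bash
python3 go.py .527 .3012 .09 .101 13
```

```text
t 32.8 tcp [0.6591 0.0732 0.1115] phi 1.6831 F [ 1.1 -0.8  0.2] gap 1.002
n 13 row [0.0094, -0.0205, 0.0017] [-3.07692308e-03  2.30769231e-03  6.97307692e+00]
```

drive_tool --pt "0.0094 -0.0205 0.0015 0 0 6.97 1" --pt "0.0094 -0.0205 0.0015 0 0 6.97 1" --pt "0.0094 -0.0205 0.0015 0 0 6.97 1" --pt "0.0094 -0.0205 0.0015 0 0 6.97 1" --pt "0.0094 -0.0205 0.0015 0 0 6.97 1" --pt "0.0094 -0.0205 0.0015 0 0 6.97 1" --pt "0.0094 -0.0205 0.0015 0 0 6.97 1"

```text
t: 33.5
tcp_pos: [0.54, 0.1703, 0.101]
tool_rot: [0.916, 0.401, 0.001, 0.0]
force: [0.7, -1.3, 1.0]
finger_gap: 1.0
gripper_force: 0.0
```

drive_tool --pt "0.0094 -0.0205 0.0015 0 0 6.97 1" --pt "0.0094 -0.0205 0.0015 0 0 6.97 1" --pt "0.0094 -0.0205 0.0015 0 0 6.97 1" --pt "0.0094 -0.0205 0.0015 0 0 6.97 1" --pt "0.0094 -0.0205 0.0015 0 0 6.97 1" --pt "0.0094 -0.0205 0.0015 0 0 6.97 1" --pt "0 0 0 0 0 0 1" --pt "0 0 0 0 0 0 1" --pt "0 0 0 0 0 0 1" --pt "0 0 0 0 0 0 1"

```text
t: 34.5
tcp_pos: [0.5274, 0.3006, 0.0911]
tool_rot: [0.999, 0.051, -0.0, 0.0]
force: [-0.8, 0.1, -0.2]
finger_gap: 0.995
gripper_force: 0.0
```

```bash
python3 go.py .527 .3012 .02 .101 4
```

```text
t 34.5 tcp [0.5274 0.3006 0.0911] phi 0.1014 F [-0.8  0.1 -0.2] gap 0.995
n 4 row [-0.0001, -0.0002, 0.0178] [0.0025 0.005  0.005 ]
```

drive_tool --pt "0 -0.0005 0.02 0 0 0 1" --pt "0 0 0.02 0 0 0 1" --pt "0 0 0.018 0 0 0 1" --pt "0 0 0.011 0 0 0 1" --pt "0 0 0 0 0 0 1" --pt "0 0 0 0 0 0 1" --pt "0 0 0 0 0 0 1" --pt "0 0 0 0 0 0 1"

```text
t: 35.3
tcp_pos: [0.5281, 0.3023, 0.0228]
tool_rot: [0.999, 0.051, 0.001, -0.0]
force: [0.9, 0.5, -0.2]
finger_gap: 1.0
gripper_force: 0.0
```

```bash
python3 go.py .527 .3012 .022 .101 1
```

```text
t 35.3 tcp [0.5281 0.3023 0.0228] phi 0.1017 F [ 0.9  0.5 -0.2] gap 1.0
n 1 row [-0.0013, 0.001, 0.0008] [-0.03 -0.1   0.04]
```

drive_tool --pt "-0.001 0.001 0.0005 0 0 0 1" --pt "0 0 0 0 0 0 1" --pt "0 0 0 0 0 0 -1" --pt "0 0 0 0 0 0 -1" --pt "0 0 0 0 0 0 -1" --pt "0 0 0 0 0 0 -1" --pt "0 0 0 0 0 0 -1" --pt "0 0 0 0 0 0 -1" --pt "0 0 0 0 0 0 -1"

```text
t: 36.2
tcp_pos: [0.5268, 0.3011, 0.0214]
tool_rot: [0.999, 0.051, 0.0, -0.0]
force: [0.3, -0.3, 1.4]
finger_gap: 0.341
gripper_force: 40.9
```

```bash
python3 go.py .527 .3012 .105 .101 4
python3 - <<'E'
from fit import *
from station import manip
S=manip.snapshot("side"); P=[("A",S)]
c=cv2.resize(S["image"][170:290,270:430],None,fx=5,fy=5,interpolation=cv2.INTER_CUBIC)
for n,p in(("bottom",(.5036,.0557,.112,.018)),("top",(.6597,.0732,.112,.018)),("muntin",(.5862,.0650,.112,.018))):
  for b in M[n][1:3]:
    h=cv2.convexHull(proj(S,place(b,p)).astype(np.float32))[:,0]
    cv2.polylines(c,[np.round((h+.5-[270,170])*5).astype(int)],True,(0,0,255))
cv2.imwrite("pics/m.png",c[:,:,::-1])
E
```

```text
t 36.2 tcp [0.5268 0.3011 0.0214] phi 0.1017 F [ 0.3 -0.3  1.4] gap 0.341
n 4 row [0.0001, -0.0, -0.0209] [-0.0025 -0.005   0.01  ]
```

View pics/m.png

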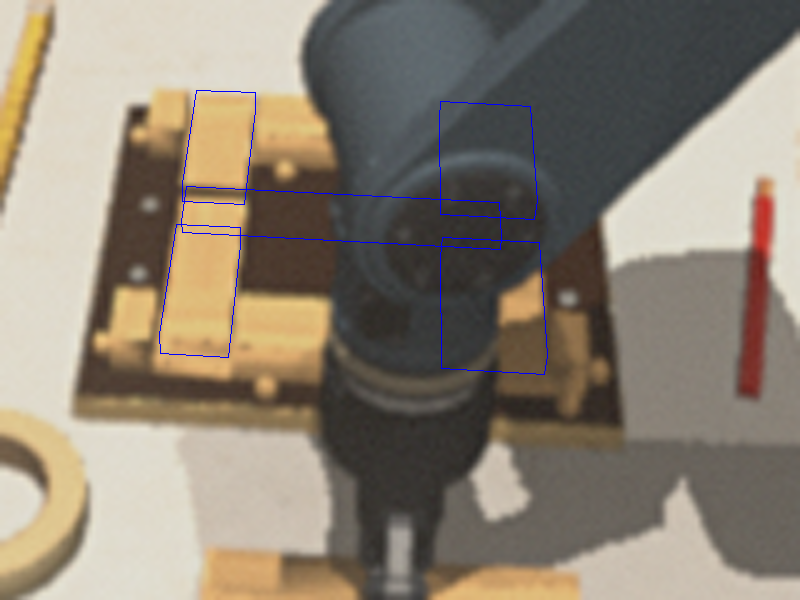

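The top rail lies home too, within a pixel of its outline (160–255, 90–357). Now the muntin.

drive_tool --pt "0 0 -0.01 0 0 0 -1" --pt "0 0 -0.03 0 0 0 -1" --pt "0 0 -0.03 0 0 0 -1" --pt "0 0 -0.015 0 0 0 -1" --pt "0 0 0 0 0 0 -1" --pt "0 0 0 0 0 0 -1"

```text
t: 36.85
tcp_pos: [0.5261, 0.3008, 0.106]
tool_rot: [0.999, 0.051, -0.0, 0.0]
force: [-1.3, -0.5, -0.9]
finger_gap: 0.338
gripper_force: 40.7
```

```bash
python3 go.py .586 .065 .095 .112 8
```

```text
t 36.85 tcp [0.5261 0.3008 0.106 ] phi 0.1018 F [-1.3 -0.5 -0.9] gap 0.338
n 8 row [0.0043, 0.0301, 0.0014] [ 0.00125  0.005   -0.07375]
```

drive_tool --pt "0.0043 0.0301 0.0012 0 0 -0.07 -1" --pt "0.0043 0.0301 0.0012 0 0 -0.07 -1" --pt "0.0043 0.0301 0.0012 0 0 -0.07 -1" --pt "0.0043 0.0301 0.0012 0 0 -0.07 -1" --pt "0.0043 0.0301 0.0012 0 0 -0.07 -1" --pt "0.0043 0.0301 0.0012 0 0 -0.07 -1" --pt "0.0043 0.0301 0.0012 0 0 -0.07 -1" --pt "0.0043 0.0301 0.0012 0 0 -0.07 -1"

```text
t: 37.65
tcp_pos: [0.5851, 0.064, 0.0946]
tool_rot: [0.998, 0.056, -0.002, -0.0]
force: [1.0, -0.5, -1.2]
finger_gap: 0.344
gripper_force: 40.7
```

drive_tool --pt "0 0 0.013 0 0 0 -1" --pt "0 0 0.01 0 0 0 -1" --pt "0 0 0 0 0 0 -1" --pt "0 0 0 0 0 0 -1" --pt "0 0 0 0 0 0 -1" --pt "0 0 0 0 0 0 -1"

```text
t: 38.25
tcp_pos: [0.5864, 0.0659, 0.0741]
tool_rot: [0.998, 0.056, 0.0, 0.0]
force: [-0.1, -0.7, -1.8]
finger_gap: 0.341
gripper_force: 40.7
```

```bash
python3 go.py .586 .065 .06 .112 1
```

```text
t 38.25 tcp [0.5864 0.0659 0.0741] phi 0.1127 F [-0.1 -0.7 -1.8] gap 0.341
n 1 row [-0.0005, 0.0009, 0.0141] [ 0.01 -0.04  0.04]
```

drive_tool --pt "-0.0003 0.0008 0.003 0 0 0.03 -1" --pt "0 0 0.004 0 0 0 -1" --pt "0 0 0.004 0 0 0 -1" --pt "0 0 0.004 0 0 0 -1" --pt "0 0 0.003 0 0 0 -1" --pt "0 0 0.002 0 0 0 -1" --pt "0 0 0 0 0 0 -1" --pt "0 0 0 0 0 0 -1"

```text
t: 39.05
tcp_pos: [0.5861, 0.0643, 0.0537]
tool_rot: [0.998, 0.055, -0.0, 0.0]
force: [-0.0, 0.4, -1.2]
finger_gap: 0.34
gripper_force: 40.7
```

```bash
python3 go.py .586 .065 .04 .112 1
```

```text
t 39.05 tcp [0.5861 0.0643 0.0537] phi 0.111 F [-0.   0.4 -1.2] gap 0.34
n 1 row [-0.0, -0.0007, 0.0137] [ 0.    0.   -0.06]
```

drive_tool --pt "0 -0.0006 0.003 0 0 -0.05 -1" --pt "0 0 0.003 0 0 0 -1" --pt "0 0 0.003 0 0 0 -1" --pt "0 0 0.002 0 0 0 -1" --pt "0 0 0.001 0 0 0 -1" --pt "0 0 0 0 0 0 -1" --pt "0 0 0 0 0 0 -1"

```text
t: 39.75
tcp_pos: [0.586, 0.065, 0.0417]
tool_rot: [0.998, 0.056, 0.0, -0.0]
force: [0.5, 0.5, -0.6]
finger_gap: 0.343
gripper_force: 40.7
```

```bash
python3 go.py .586 .065 .0395 .112 1
```

```text
t 39.75 tcp [0.586  0.065  0.0417] phi 0.1119 F [ 0.5  0.5 -0.6] gap 0.343
n 1 row [-0.0, -0.0, 0.0022] [-0.   -0.   -0.01]
```

Free travel all the way; set down, release, rise and swing aside to inspect.

drive_tool --pt "0 0 0.001 0 0 0 -1" --pt "0 0 0.001 0 0 0 -1" --pt "0 0 0 0 0 0 -1" --pt "0 0 0 0 0 0 1" --pt "0 0 0 0 0 0 1" --pt "0 0 0 0 0 0 1" --pt "0 0 0 0 0 0 1" --pt "0 0 -0.015 0 0 0 1" --pt "0 0 -0.03 0 0 0 1" --pt "0 0 -0.03 0 0 0 1"

```text
t: 40.75
tcp_pos: [0.5857, 0.065, 0.116]
tool_rot: [0.998, 0.056, -0.0, -0.0]
force: [-0.1, -0.4, 0.6]
finger_gap: 0.995
gripper_force: 0.0
```

drive_tool --pt "0 0 -0.04 0 0 0 1" --pt "0 0.03 -0.03 0 0 0 1" --pt "0 0.04 -0.01 0 0 0 1" --pt "0 0.04 0 0 0 0 1" --pt "0 0.04 0 0 0 0 1" --pt "0 0.04 0 0 0 0 1" --pt "0 0.04 0 0 0 0 1" --pt "0 0.04 0 0 0 0 1" --pt "0 0.04 0 0 0 0 1" --pt "0 0 0 0 0 0 1"

```text
t: 41.75
tcp_pos: [0.6213, -0.2492, 0.1961]
tool_rot: [0.999, 0.053, 0.002, 0.002]
force: [0.1, 0.1, 0.2]
finger_gap: 1.0
gripper_force: 0.0
```

Run:
```python
from fit import *
from station import manip
import numpy as np
S=manip.snapshot("side");T=manip.snapshot("top")
c=cv2.resize(S["image"][170:290,270:430],None,fx=5,fy=5,interpolation=cv2.INTER_CUBIC); cv2.imwrite("pics/n.png",c[:,:,::-1])
P=cloud(S); c,s=np.cos(.112),np.sin(.112)
d=P-[.578,.064,0]; X=c*d[...,0]+s*d[...,1];Y=-s*d[...,0]+c*d[...,1]
for n,x0,x1,y0,y1 in(("Lmid",-35,50,78,98),("Lnear",-120,-110,78,98),("Lfar",108,120,78,98),("Rmid",-35,50,-98,-78),("Rnear",-120,-110,-98,-78),("Rfar",108,120,-98,-78),("botL",-95,-55,25,100),("botR",-95,-55,-100,-25),("topL",70,94,25,100),("topR",70,94,-100,-25),("munN",-70,-20,-10,10),("munM",-20,40,-10,10),("munF",40,90,-10,10)):
    m=(X>x0/1e3)&(X<x1/1e3)&(Y>y0/1e3)&(Y<y1/1e3); print(n,m.sum(),round(1e3*np.median(P[m][:,2]),1))
print(manip.sense()["t"],manip.sense()["tcp_pos"])
```

```text
Lmid 176 44.9
Lnear 17 45.3
Lfar 26 44.5
Rmid 124 45.0
Rnear 15 45.4
Rfar 15 45.0
botL 290 44.6
botR 221 44.4
topL 172 45.0
topR 130 44.5
munN 92 44.7
munM 100 44.6
munF 88 44.7
41.85 [ 0.62025318 -0.24395908  0.19544003]
```

View pics/n.png

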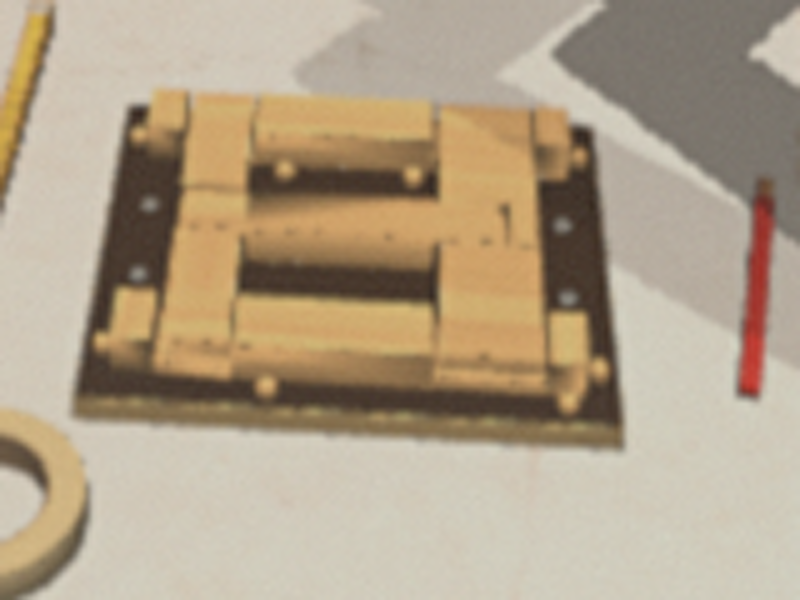

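The frame is complete. All the tops read 44.4–45.4 mm, flush within noise, and the muntin sits in both housings at (210,205) and (490,222). I let the arm settle and hand in.

drive_tool --pt "0 0 0 0 0 0 1" --pt "0 0 0 0 0 0 1" --pt "0 0 0 0 0 0 1"

```text
t: 42.15
tcp_pos: [0.6206, -0.2416, 0.195]
tool_rot: [0.998, 0.057, -0.0, -0.0]
force: [0.4, -0.1, 0.9]
finger_gap: 1.001
gripper_force: 0.0
```

```bash
python3 -c "
from station import manip
print(manip.sign_off())"
```

```text
the job is handed in; nothing more can be done
None
```

The door frame is dry-fitted and handed in at about 42 s: all five pieces sit home and let go, tops flush within about 1 mm by the camera's depth reading, and the arm went nowhere near the plane, tape or rule.

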